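Lay the lift-out deck board over the tube trough of an assembly bench

TASK

The service deck on the bench stands open over its air tubes. Take the loose deck board by its handle, angle its tongue into the groove of the board already laid, push it gently home and lower it flat until the roller catch on the far rail snaps over its edge, then let go. Do not force the joint, and leave the other things on and around the deck where they are.

Things in the scene. Friction and masses are not known exactly. Their poses are not given: they have to be found in the camera images.
- board: Loose deck board, grey laminate on a wooden core, 150 (x) x 200 (y) x 14 mm (z), 0.27 to 0.43 kg, lying flat on the bench, top up. Origin: centre of its underside. On its -x edge a full-length tongue sticks out 13 mm (tip at x -88 mm), 5 mm thick, z 3 to 8 mm. x points from tongue to free edge. On top a dark flat bow handle along y (grip).
- grip (a point): Centre of the board's handle bar, at (15, 0, 48) mm in the board's frame. The bar is 12 mm thick (x), 20 mm tall (z), 110 mm long (y), with a leg at each end (y -45 to -55 and 45 to 55); 24 mm free height under it. Axes as the board's.
- tongue (a point): Middle of the tongue's tip, at (-88, 0, 5.5) mm in the board's frame. Axes as the board's.
- deck: Brackets of the raised service deck, fixed to the bench. The deck's aluminium frame (282 x 236 mm, top at z 44 mm) is bolted to them through slots: it stands firm, but up to 15 mm either way along x from its drawn place; this pose is the brackets'. Origin: drawn centre of the open bay, bench level. x runs from the groove side (nearest the robot) to the far rail with the catch; z up.
- bay (a point): Drawn centre of the bay at ledge height, (0, 0, 30) mm in the deck's frame (true place up to 15 mm off along x). The bay is 208 mm wide (y -104 to 104) between side rails flush with the top; drawn x: upper lip of the groove -77, far rail's face +76.5. Ledges with tops at z 30 carry the board: 12 mm wide at the sides, x 62 to 76.5 at the far rail, and the groove's lower lip from x -38 inwards.
- groove (a point): Drawn middle of the groove's mouth, (-77, 0, 34.5) mm in the deck's frame (true place up to 15 mm off along x). The groove runs along y, 200 mm long, 9 mm high between lower lip (z 30) and upper lip (underside z 39, top 44), 11.5 mm deep; the lower lip sticks out 39 mm past the upper one. Tongue and groove bear up to 25 N on each other; more bruises them.
- laid_board (a point): Drawn middle of the top of the board already laid, (-121, 0, 44) mm in the deck's frame (true place up to 15 mm off along x); it is 88 mm in x, from the groove's upper lip away, and 200 mm wide. Small things stand on it, up to 66 mm above the bench. A seated board lies flat, top flush with it, tongue at the groove's back: board origin then 88 mm from that back, z 30 mm.
- catch_roller (a point): Drawn centre of the catch's white roller (12 mm diameter, 34 mm long along y) on the far rail, (77.5, 0, 48) mm in the deck's frame (true place up to 15 mm off along x). Its dark housing behind it stands to 60 mm above the bench. The bay is only 2 mm longer than board and tongue together, so the board goes in angled and flat only when its tongue is home.
- catch (a joint): How far the roller is pushed back along deck +x, in m: 0 out, about 0.003 as the board's edge goes past, about 0.001 once the board is seated (the roller then bears down on its top edge and presses it home). Sprung: 3 N at 0 and 0.8 N per mm more; the free edge needs some 5 to 7 N downward to pass it.
- screwdriver: bystander: screwdriver on the bench, lying between the board and the deck
- coupling: bystander: brass coupling, 22 mm tall, standing on the laid board
- tape: bystander: roll of tape, 52 mm across, on the laid board
- dispenser: bystander: white dispenser bottle, 120 mm tall, far side of the bench
- tub: bystander: yellow tub, far side
- parts_tray: bystander: divided grey parts tray, far side
- gauge_case: bystander: black case, far side

How it is judged:
On the way:
1. the tongue's tip lies at groove height at the groove, touching the deck, while the board is still angled by more than 5 degrees (angle between board's own z axis and vertical above 0.09 rad and x of tongue in the frame of groove between -0.03 and 0.009 m and z of tongue in the frame of groove between -0.006 and 0.006 m and angle between the y axis of board and the y axis of deck, either way round below 0.1 rad and contact force between board and deck above 0.3 N), for 0.1 s.
At the end, for the whole second after the job is handed in: The board lies released and at rest in the bay, flat within 1 degree, top flush within 2 mm (which its tongue and far edge allow only when it is home in the groove), within 6 mm of the middle along y, the catch roller back out over its edge (pushed back 0.2 to 2.2 mm) (angle between board's own z axis and vertical below 0.015 rad and x of board in the frame of deck between -0.0185 and 0.0175 m and y of board in the frame of deck between -0.006 and 0.006 m and z of board in the frame of deck between 0.028 and 0.0315 m and angle between the y axis of board and the y axis of deck, either way round below 0.03 rad and value of joint catch between 0.0002 and 0.0022 m and contact force between board and deck above 1 N and linear speed of board below 0.01 m/s); the robot touches nothing.
It fails at once if the joint is forced: more than 25 N between the tongue and the groove (contact force between board_c1 and deck above 25 N).
It fails at once if the board is slammed or dropped into the bay: more than 60 N on all its contacts with the deck together (contact force between board and deck above 60 N).
It fails at once if the robot leans on the deck with more than 25 N (contact force between the arm and deck above 25 N).
It fails at once if a bystander is shifted by more than 20 mm (distance of any of screwdriver, coupling, tape, dispenser, tub, parts_tray, gauge_case from where it was at the start of the episode above 0.02 m).
It also fails if it takes over 51 s, if anything falls off the work surface, if the arm or the gripper's body presses on something with over 40 N, if the wrist force passes 120 N, or if a joint passes its speed limit or range.

ROBOT

A 7-joint arm with a two-finger parallel gripper is mounted at the origin on the work surface. World frame = base frame: x ahead of the robot, y to its left, z up, the work surface at z = 0. Lengths are in m, angles in rad, forces in N, time in s.
With the tool pointing down it reaches from about 0.425 to 1.025 m from the base axis. Payload 9.4 kg.
Tool frame: the origin (TCP) lies on the centre line of the jaws, within the pads' length; the fingertips stand tip_reach ahead of it and the grasp point (between the pads) lies 3 mm ahead of it (tip_reach is the distance from the TCP to the fingertips, in m); z points along the fingers, y is the line along which they close (so a half turn about z gives the same grasp; the last joint's range is limited). The gripper opens to 93 mm and grips with 3 to 60 N. Pads are 15 mm wide; open, the fingers measure 128 mm over their backs; the gripper's body (75 mm by 188 mm) begins 65 mm behind the grasp point.
Start: joints at [1.185, 0.599, -0.003, 1.599, 0.002, 0.943, -0.08], TCP at [0.22, -0.691, 0.241] pointing down, gripper open.
Joint ranges: [-2.57, 2.57], [-0.35, 1.97], [-1.29, 1.29], [0.11, 2.56], [-1.05, 4.19], [0.11, 1.86], [-2.63, 2.63]. Speed limits (rad/s): [2.22, 2.22, 3.01, 3.01, 3.14, 3.14, 3.14].

INTERFACE

Orientations are given as a rotation vector (axis times angle).
In Python, from workcell import state, snapshot, camera_model, finish_job, recognise, regions_of, place_of, tip_reach gives the robot as it stands.
- The arm moves only by the tool drive_tool, never from a script. Its argument "deltas" is one flat list of numbers, 7 for each row, row after row: the turn, a rotation vector about the tool's x, y, z in degrees, then the shift along the tool's x, y, z in mm, then the finger opening in mm, from 0 to 93. A call has 1 to 8 rows; each row is the pose to reach, as a shift and turn from the pose commanded when the call began, along the tool's axes at that moment; what a row does not reach only later rows make up. A row lasts 1/12 s, in which the tool goes at most 41.7 mm and 7.16 degrees, less where a joint would pass 70% of its speed; a pose out of reach is approached as far as the arm can. A call with a gripper value outside its range is refused whole. The fingers move at their own pace and stop on an object; the grip force is fixed at half the most. Time passes only in rows, so rows that repeat a pose let the fingers close. It gives the time, the measured TCP pose, the force, the opening and the grip force at its end, in the units of the state.
- state(): the state, without advancing time (a new reading comes with each control period).
- snapshot(name): name is "side" or "top" or "wrist"; returns (picture, depth): 384x512x3 uint8, red, green, blue; 384x512 float32, m along the optical axis (not along the pixel's ray), 0 where there is no reading.
- camera_model(name): a dict with "mtx" (3x3 intrinsics, pixels), "pose" (4x4, takes a point from camera to world coordinates). Camera axes: x right, y down, z forward; pixel columns grow to the right and rows downward; lengths in m; the calibration is good to about 2 mm. A picture is of the moment at which its call begins: read the wrist's pose just before it. camera_model takes no time and is no camera call; for the wrist camera it gives the pose at the moment of the call.
- finish_job(): hands the job in; it is judged then, once.
Trained networks look in the newest picture that a camera, given by its name, has taken for a name from the list of things; names that differ only in an ending like _2 or _b are one class to them, and where a whole thing is asked for, a point or a joint stands for the part that bears it (a point fixed in the world has none). Each returns a list of dicts, best first, with "confidence" (0 to 1); they miss things now and then, are a little off and sometimes report something else, mostly with a low value. They report only what shows in the picture. A call takes as long as a camera call.
- recognise(camera, name): "at" ([column, row] in pixels, amid what is visible of it).
- regions_of(camera, name): "region" (384x512 bool, what is visible of it) and "at" ([column, row] in pixels, amid what is visible of it).
- place_of(camera, name): "at" ([column, row] in pixels: a listed point, or the origin of a listed thing).
The state is a dict: "clock": time; "joints": joint angles; "qd": joint speeds; "joint_efforts": joint torques, N m; "tool_pos": TCP position; "orientation": TCP orientation; "contact_force": force on the tool from outside, world axes, zero at the start; "torque": the same for the moment, N m; "grip_width": opening from 0.0 (shut) to 1.0 (fully open); "grasp_force": force on a finger pad.
Only numpy, scipy, OpenCV 4.12 (cv2) and the standard library are available. Lean on these libraries where they do the work, as an engineer would, in place of code of your own. Each camera call takes 0.05 s, during which the arm holds its last target. There are 200 camera calls.

## Working session

There is one attempt and no reset: what is moved stays moved. The work goes in short steps, Python scripts to look and compute and a tool call to move; the robot and the scene stay as the last step left them, time stands still between calls to the robot, and variables do not carry over. Pictures are saved under pics/ and viewed, at most 10 in all, crops included, and the job is handed in when it is done.

Besides the shell and the picture viewer there is one more tool, called after "Emit:" as name(argument=value, ...) on one line, values as JSON. drive_tool: Moves the arm, as the interface text tells. Its arguments: {"type":"object","properties":{"deltas":{"type":"array"}},"required":["deltas"]}

```bash
mkdir -p pics
cat > h.py <<'E'
import numpy as np,cv2
from scipy.spatial.transform import Rotation as R
from workcell import *
def pt(cam,uv,d,z=None):
    m=camera_model(cam);K=m["mtx"];T=np.array(m["pose"])
    r=np.linalg.inv(K)@np.array([uv[0],uv[1],1.]);
    if z is not None:
        w=T[:3,:3]@r; s=(z-T[2,3])/w[2]; return T[:3,3]+w*s
    return T[:3,:3]@(r*d)+T[:3,3]
def cloud(cam,d):
    m=camera_model(cam);K=np.array(m["mtx"]);T=np.array(m["pose"])
    v,u=np.mgrid[:384,:512]; r=np.stack([u,v,np.ones_like(u)],-1)@np.linalg.inv(K).T
    return (r*d[...,None])@T[:3,:3].T+T[:3,3]
E
python3 - <<'E'
from h import *
ims=[]
for c in ["top","side"]:
    p,d=snapshot(c); cv2.imwrite(f"pics/{c}.png",p[...,::-1]); np.save(f"{c}_d.npy",d)
    np.set_printoptions(precision=4,suppress=True)
    print(c,np.array(camera_model(c)["pose"])[:3,3])
    for n in ["board","grip","tongue","deck","bay","groove","laid_board","catch_roller","screwdriver"]:
        try:
            for x in place_of(c,n)[:2]:
                u,v=x["at"]; print(n,np.round(x["at"],1),round(x["confidence"],2),pt(c,x["at"],d[int(round(v)),int(round(u))]))
        except Exception as e: print(n,e)
print(state(),tip_reach)
E
```

```text
top [0.4622 0.0081 1.1429]
board [175.2 222.9] 0.58 [0.4845 0.2424 0.0118]
grip [170.8 217.9] 0.76 [0.4975 0.2455 0.0565]
grip [346.2 265.5] 0.36 [ 0.3624 -0.2378  0.0394]
tongue [174.9 253.1] 0.67 [0.3988 0.2427 0.0088]
bay [345.2 222.4] 0.6 [ 0.4814 -0.2435  0.0196]
laid_board [348.  263.6] 0.93 [ 0.3694 -0.2378  0.062 ]
laid_board [346.  191.3] 0.63 [ 0.5672 -0.2413  0.0527]
catch_roller [342.7 219.4] 0.68 [ 0.49   -0.2372  0.0173]
catch_roller [346.7 191.2] 0.67 [ 0.5669 -0.242   0.0582]
screwdriver [253.2 217.7] 0.73 [ 0.4978  0.0187 -0.0033]
side [ 0.2712 -0.6702  0.468 ]
board [199.5 174.2] 0.85 [0.4699 0.1994 0.0136]
grip [208.7 154.4] 0.76 [0.5292 0.3199 0.0124]
tongue [166.8 173.6] 0.84 [0.3917 0.2573 0.001 ]
deck [271.1 291. ] 0.56 [ 0.4731 -0.2655  0.018 ]
bay [269.7 275.4] 0.93 [ 0.485  -0.2327  0.0204]
groove [229.6 281.8] 0.92 [ 0.4111 -0.2329  0.0306]
laid_board [198.6 286.2] 0.63 [ 0.3567 -0.243   0.0489]
catch_roller [311.8 258.1] 0.75 [ 0.5551 -0.2516  0.0534]
screwdriver [232.1 215.1] 0.96 [ 0.4945 -0.0001  0.0001]
screwdriver [198.  266.7] 0.6 [ 0.3657 -0.2049  0.0546]
{'clock': 1.0, 'joints': array([ 1.1853,  0.5993, -0.0025,  1.5994,  0.0018,  0.9429, -0.0798]), 'qd': array([-0.0005,  0.0003, -0.0008, -0.0007, -0.0015,  0.0006, -0.0005]), 'joint_efforts': array([  0.0001, -76.4852,   1.4962, -25.272 ,  -0.0525,   0.0105,
        -0.    ]), 'tool_pos': array([ 0.2203, -0.6907,  0.2406]), 'orientation': array([ 3.1042,  0.4832, -0.0001]), 'contact_force': array([ 0.2169,  0.1406, -0.8329]), 'torque': array([-0.0093,  0.0035,  0.0801]), 'grasp_force': 0.0, 'grip_width': 0.9985616379109852} 0.022
```

Run:
```python
from h import *
np.set_printoptions(precision=4,suppress=True)
d=np.load("top_d.npy");P=cloud("top",d)
v,u=np.mgrid[:384,:512]
def rect(name,m):
    q=(P[m][:,:2]*1000).astype(np.float32); print(name,m.sum(),cv2.minAreaRect(q),P[m].mean(0), P[m].min(0),P[m].max(0))
X,Y,Z=P[...,0],P[...,1],P[...,2]
left=(X>.3)&(X<.68)&(Y>.1)&(Y<.4); right=(X>.25)&(X<.68)&(Y<-.08)&(Y>-.42)
rect("boardtop",left&(Z>.009)&(Z<.02)); rect("handle",left&(Z>.045)&(Z<.07))
rect("decktop",right&(Z>.036)&(Z<.05)); rect("laid",right&(Z>.038)&(Z<.05)&(X<.42)); rect("far",right&(Z>.052)&(X>.52)); rect("ond",right&(Z>.052)&(X<.45))
# profile along x at deck
for y in (-.2,-.24,-.28,-.3):
    c=right&(abs(Y-y)<.004); o=np.argsort(X[c]); print(y,[(round(a*1000),round(b*1000)) for a,b in zip(X[c][o],Z[c][o])][::2])
a=cv2.imread("pics/top.png")[130:320,110:430];b=cv2.imread("pics/side.png")[120:350,120:400]
cv2.imwrite("pics/m1.png",np.vstack([cv2.resize(a,(500,297)),cv2.resize(b,(500,300+0))]))
```

```text
boardtop 3308 ((476.7131042480469, 240.60719299316406), (162.83511352539062, 200.86346435546875), 1.8017951250076294) [0.4809 0.24   0.0125] [0.3939 0.139  0.009 ] [0.5587 0.3427 0.0195]
handle 175 ((497.65045166015625, 240.77047729492188), (12.081567764282227, 109.7654800415039), 1.4838413000106812) [0.4975 0.2411 0.0558] [0.4916 0.1859 0.0451] [0.505  0.2955 0.0605]
decktop 4052 ((456.85223388671875, -241.17074584960938), (239.1969451904297, 282.02667236328125), 87.02277374267578) [ 0.4301 -0.2403  0.0424] [ 0.3115 -0.3658  0.036 ] [ 0.6016 -0.1171  0.0496]
laid 2470 ((367.3153076171875, -236.03762817382812), (235.64353942871094, 106.81110382080078), 88.49263763427734) [ 0.3608 -0.2365  0.0425] [ 0.3115 -0.3549  0.038 ] [ 0.4196 -0.1171  0.0496]
far 227 ((575.135009765625, -246.8896026611328), (48.12377166748047, 43.91127014160156), 85.5860824584961) [ 0.5785 -0.2475  0.0579] [ 0.5538 -0.2716  0.0521] [ 0.5986 -0.2233  0.0639]
ond 216 ((359.7726745605469, -234.92530822753906), (48.223079681396484, 105.99322509765625), 0.6587846279144287) [ 0.3614 -0.2415  0.0596] [ 0.3358 -0.2879  
[... 8532 characters left out ...]
41, 28), (544, 30), (544, 24), (547, 30), (550, 32), (550, 27), (553, 28), (554, 47), (555, 40), (557, 41), (560, 46), (563, 42), (563, 40), (566, 43), (568, 46), (569, 38), (571, 41), (574, 43), (574, 42), (577, 42), (580, 45), (580, 43), (583, 42), (585, 44), (588, 44), (589, 40), (591, 40), (594, 42), (602, -1), (603, -4), (606, -5), (609, -7), (611, -2), (614, -2), (615, -6), (617, -1), (620, 1), (620, -2), (623, -1), (625, 3), (627, -6), (629, 0), (632, -3), (633, -5), (635, -1), (638, 0), (638, -3), (641, -2), (644, -1), (646, 4), (647, 1), (649, 1), (653, 0), (656, 0), (656, -2), (659, -1), (661, 4), (664, 3), (665, -2), (668, -2), (671, 0), (674, -2), (677, -2), (677, -4), (680, -2)]
```

View pics/m1.png

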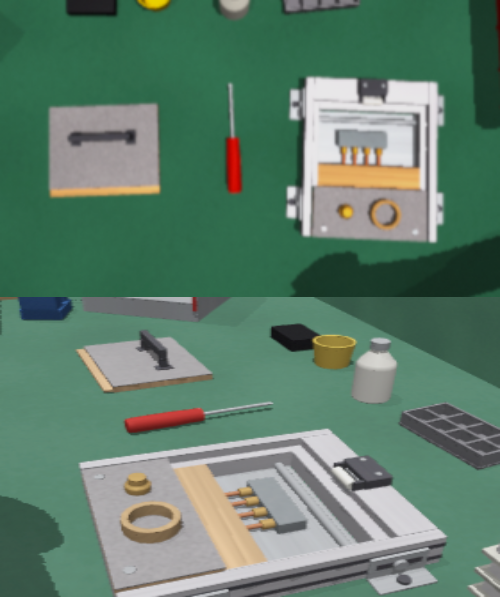

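```bash
cat >> h.py <<'E'
def to(p,yaw,tilt=0):
    """deltas from present pose to grasp-frame tool pose: tool x=+y of yawed frame, y=+x, z=down; tilt>0 raises +x side"""
    s=state();R0=R.from_rotvec(s["orientation"])
    B=R.from_euler("z",yaw,degrees=True)*R.from_euler("y",-tilt,degrees=True)
    R1=B*R.from_matrix(np.array([[0,1,0],[1,0,0],[0,0,-1]]).T)
    print("turn",np.round((R0.inv()*R1).as_rotvec(degrees=True),2),"shift",np.round(R0.inv().apply(np.array(p)-s["tool_pos"])*1000,1),"clock",s["clock"])
def edge(P,lo,hi,ax,win,other,f=np.polyfit):
    """fit step edge: for lines across 'other' axis; returns poly pos(ax) vs other"""
E
python3 - <<'E'
from h import *
np.set_printoptions(precision=4,suppress=True)
d=np.load("top_d.npy");P=cloud("top",d);X,Y,Z=P[...,0],P[...,1],P[...,2]
def step(name,axis,w,o,th,rel=0):
    # per row/col of pixels find step crossing th along image dir; axis 0: along image rows (world x), 1: along cols (world y)
    Q=P if axis==0 else P.transpose(1,0,2)
    pts=[]
    for c in range(Q.shape[1]):
        L=Q[:,c]; m=(L[:,axis]>w[0])&(L[:,axis]<w[1])&(L[:,1-axis]>o[0])&(L[:,1-axis]<o[1])
        i=np.where(m)[0]
        for a,b in zip(i[:-1],i[1:]):
            if (L[a,2]>th)!=(L[b,2]>th) and abs(L[a,2]-L[b,2])>.006:
                pts.append([(L[a,1-axis]+L[b,1-axis])/2,(L[a,axis]+L[b,axis])/2])
    pts=np.array(pts)
    for _ in range(4):
        k=np.polyfit(*pts.T,1); r=pts[:,1]-np.polyval(k,pts[:,0]); pts=pts[abs(r)<max(2*r.std(),.001)]
    print(name,len(pts),"slope deg",np.degrees(np.arctan(k[0])),"at mid",np.polyval(k,np.mean(o)),"std",r.std())
    return k
A=(-.33,-.15)
kl=step("lip",0,(.39,.42),A,.036); kf=step("far rail",0,(.545,.565),(-.33,-.28),.036)
kf=step("far rail2",0,(.55,.57),(-.215,-.15),.036)
step("lower lip",0,(.43,.455),A,.022)
step("near",0,(.30,.33),(-.34,-.14),.02);step("farout",0,(.585,.615),(-.34,-.14),.02)
step("sideL",1,(-.16,-.12),(.45,.53),.036);step("sideR",1,(-.37,-.33),(.45,.53),.036)
step("bar x-",0,(.48,.497),(.195,.285),.035);step("bar x+",0,(.497,.515),(.195,.285),.035)
b=(.16,.32)
m=(Z>.045)&(abs(X-.4975)<.02)&(Y>.15)&(Y<.33); print("bar y",Y[m].min(),Y[m].max(),np.polyfit(Y[m],X[m],1)[0]*57.3)
# board outline from colour (not green)
p=cv2.imread("pics/top.png").astype(int);ng=(p[...,1]-p[...,2]<15)&(X>.36)&(X<.6)&(Y>.11)&(Y<.37)
n,l,s,c=cv2.connectedComponentsWithStats(ng.astype(np.uint8)); i=1+s[1:,4].argmax()
print("board",cv2.minAreaRect((P[l==i][:,:2]*1000).astype(np.float32)))
E
```

```text
lip 62 slope deg 2.8542054852798078 at mid 0.4035799396474764 std 0.0007601808245260892
far rail 17 slope deg 3.4005175615468795 at mid 0.5539118952445281 std 0.0007681474724713579
far rail2 20 slope deg 0.6654083667922136 at mid 0.5603175062749683 std 0.00013610807443576348
lower lip 62 slope deg 3.0379869072393144 at mid 0.44276470404178675 std 0.0008470438611105462
near 68 slope deg 3.007816188668124 at mid 0.3129857241555466 std 0.0008234303809403352
farout 58 slope deg 2.57367049858217 at mid 0.6011385684534962 std 0.000596665662817379
sideL 56 slope deg -2.0490469515896277 at mid -0.13292874301270036 std 0.007091699828006245
sideR 24 slope deg -3.029782000687523 at mid -0.3476865992292593 std 0.00030416848616075424
bar x- 29 slope deg -2.363344869085624 at mid 0.4919220642063212 std 0.0006604914160404532
bar x+ 27 slope deg 0.5509169719840755 at mid 0.5048887571846541 std 4.8270717816671375e-05
bar y 0.18592367809799576 0.29553167653243567 -1.4365852933349366
board ((476.39111328125, 239.06556701660156), (166.54270935058594, 199.90762329101562), 0.9880676865577698)
```

Emit:
drive_tool(deltas=[0,0,-7,0,0,0,70,0,0,-14,0,0,0,70,0,0,-21,0,0,0,70,0,0,-21,0,0,0,70])

```text
clock: 1.33
tool_pos: [0.2201, -0.6908, 0.2406]
orientation: [-2.961, -1.048, -0.0]
contact_force: [-0.0, -0.2, 0.7]
grip_width: 0.778
grasp_force: 0.0
```

```bash
python3 -c "
from h import *
to([.48,-.245,.36],-3)
m=camera_model('wrist');s=state();Ri=R.from_rotvec(s['orientation']).inv();T=np.array(m['pose'])
print(Ri.apply(T[:3,3]-s['tool_pos']),Ri.apply(T[:3,2]),Ri.apply(T[:3,0]),m['mtx'])"
```

```text
turn [ 0.000e+00 -1.000e-02 -4.801e+01] shift [ 482.5 -182.9 -119.3] clock 1.3333
[ 0.07107797 -0.00103381 -0.14415229] [-2.60352801e-01 -8.21868741e-05  9.65513548e-01] [-1.40738786e-03  9.99998966e-01 -2.94382801e-04] [[269.58985311   0.         256.11626823]
 [  0.         269.58985311 191.12999462]
 [  0.           0.           1.        ]]
```

Emit:
drive_tool(deltas=[0,0,-6,41,-15,-12,70,0,0,-12,82,-30,-24,70,0,0,-18,123,-45,-36,70,0,0,-24,160,-60,-48,70,0,0,-30,200,-76,-60,70,0,0,-36,239,-90,-72,70,0,0,-42,278,-105,-84,70,0,0,-48,317,-120,-96,70])

```text
clock: 2.0
tool_pos: [0.3841, -0.4129, 0.3322]
orientation: [2.284, 2.156, -0.0]
contact_force: [0.8, -0.1, 0.1]
grip_width: 0.755
grasp_force: 0.0
```

```bash
python3 -c "
from h import *
to([.48,-.245,.36],-3)"
```

```text
turn [ 0.02  0.02 -0.29] shift [173.1  86.1 -27.8] clock 2.0
```

Emit:
drive_tool(deltas=[0,0,0,35,17,-6,70,0,0,0,70,34,-11,70,0,0,0,105,51,-17,70,0,0,0,140,68,-23,70,0,0,0,173,86,-28,70,0,0,0,173,86,-28,70,0,0,0,173,86,-28,70])

```text
clock: 2.58
tool_pos: [0.4805, -0.2448, 0.3599]
orientation: [2.283, 2.157, 0.001]
contact_force: [-0.4, 0.1, -0.7]
grip_width: 0.749
grasp_force: 0.0
```

```bash
cat > w.py <<'E'
from h import *
import sys
np.set_printoptions(precision=4,suppress=True)
def steps(P,name,axis,w,o,th,jump=.006,yaw=0,org=(0,0)):
    """edge in a frame yawed by yaw at org: returns fit (slope deg, position at 0 of other axis)"""
    c,s=np.cos(np.radians(yaw)),np.sin(np.radians(yaw))
    Q=P-np.array([*org,0]); Q=np.stack([c*Q[...,0]+s*Q[...,1],-s*Q[...,0]+c*Q[...,1],Q[...,2]],-1)
    pts=[]
    for S in (Q,Q.transpose(1,0,2)):
        a,b=S[:-1],S[1:]
        m=((a[...,2]>th)!=(b[...,2]>th))&(abs(a[...,2]-b[...,2])>jump)&(abs(b-a)[...,axis]>abs(b-a)[...,1-axis])
        for x in (a,b): m&=(x[...,axis]>w[0])&(x[...,axis]<w[1])&(x[...,1-axis]>o[0])&(x[...,1-axis]<o[1])&(x[...,2]>-.03)
        # the higher point lies on the edge
        hi=np.where((a[...,2]>b[...,2])[...,None],a,b)
        pts.append(hi[m][:,[1-axis,axis]])
    pts=np.vstack(pts)
    if len(pts)<6: print(name,len(pts)); return
    for _ in range(4):
        k=np.polyfit(*pts.T,1); r=pts[:,1]-np.polyval(k,pts[:,0]); pts=pts[abs(r)<max(2*r.std(),.0008)]
    print(name,len(pts),"slope %.2f deg pos %.1f mm std %.1f"%(np.degrees(np.arctan(k[0])),k[1]*1e3,r.std()*1e3)); return k
E
python3 - <<'E'
from w import *
p,d=snapshot("wrist"); P=cloud("wrist",d); cv2.imwrite("pics/wd.png",p[...,::-1]); np.save("wd.npy",P); print(state()["tool_pos"])
o=(.4805,-.244);f=lambda *a,**k:steps(P,*a,yaw=-3,org=o,**k)
f("lip",0,(-.09,-.065),(-.09,.09),.036);f("lowlip",0,(-.05,-.025),(-.09,.09),.02);f("near",0,(-.18,-.15),(-.11,.11),.02);f("farout",0,(.1,.135),(-.11,.11),.02)
f("farA",0,(.065,.09),(-.1,-.03),.037);f("farB",0,(.065,.09),(.03,.1),.037)
f("sL",1,(.09,.115),(-.03,.06),.037);f("sR",1,(-.115,-.09),(-.03,.06),.037);f("oL",1,(.108,.13),(-.03,.06),.02);f("oR",1,(-.13,-.108),(-.03,.06),.02)
X,Y,Z=P[...,0],P[...,1],P[...,2]
m=(abs(X-.33)<.01)&(abs(Y+.24)<.09);print("top z",np.median(Z[m]));m=(abs(X-.27)<.02)&(abs(Y+.24)<.09);print("bench z",np.median(Z[m]))
E
```

```text
[ 0.4794 -0.2466  0.3595]
lip 25 slope -0.11 deg pos -78.4 mm std 0.3
lowlip 18 slope 0.22 deg pos -40.0 mm std 0.3
near 8 slope -10.37 deg pos -145.1 mm std 1.1
farout 107 slope 0.14 deg pos 114.4 mm std 0.6
farA 0
farB 16 slope 0.01 deg pos 75.5 mm std 0.2
sL 30 slope -0.25 deg pos 102.9 mm std 0.1
sR 9 slope -0.24 deg pos -105.0 mm std 0.2
oL 55 slope 2.47 deg pos 116.5 mm std 1.2
oR 0
top z 0.044241370167679706
bench z 0.00019391224187226275
```

View pics/wd.png

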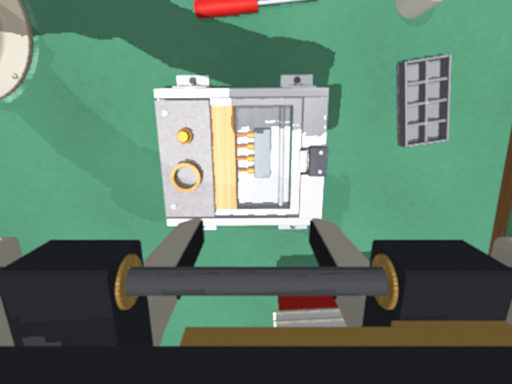

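```bash
python3 -c "
from h import *
to([.4975,.2405,.32],1.6)"
```

```text
turn [ 0.    0.02 -4.99] shift [487.3 -10.8  39.3] clock 2.6333
```

Emit:
drive_tool(deltas=[0,0,0,41,-1,4,70,0,0,-1,82,-2,7,70,0,0,-2,123,-3,11,70,0,0,-2,164,-4,14,70,0,0,-3,205,-5,17,70,0,0,-3,246,-6,20,70,0,0,-4,287,-7,24,70,0,0,-4,328,-8,27,70])

```text
clock: 3.3
tool_pos: [0.4902, 0.0807, 0.3319]
orientation: [2.213, 2.229, -0.001]
contact_force: [0.6, -0.0, -0.8]
grip_width: 0.753
grasp_force: 0.0
```

```bash
python3 -c "
from h import *
to([.4975,.2405,.32],1.6)"
```

```text
turn [-0.02  0.04 -1.19] shift [159.8   8.5  11.8] clock 3.3
```

Emit:
drive_tool(deltas=[0,0,0,40,2,3,70,0,0,-1,80,4,6,70,0,0,-1,120,6,9,70,0,0,-1,159,8,12,70,0,0,-1.2,159,8.5,12,70,0,0,-1.2,159,8.5,12,70,0,0,-1.2,159,8.5,12,70])

```text
clock: 3.88
tool_pos: [0.4974, 0.2381, 0.3197]
orientation: [2.188, 2.254, -0.003]
contact_force: [-0.3, -0.2, -0.2]
grip_width: 0.751
grasp_force: 0.0
```

Run:
```python
from w import *
s0=state()["tool_pos"]
p,d=snapshot("wrist"); P=cloud("wrist",d); cv2.imwrite("pics/wb.png",p[...,::-1]); print(s0,state()["tool_pos"])
o=(.4975,.2405)
X,Y,Z=P[...,0],P[...,1],P[...,2]
f=lambda *a,**k:steps(P,*a,yaw=1.6,org=o,**k)
f("bar-",0,(-.02,0),(-.04,.04),.045,jump=.02);f("bar+",0,(0,.02),(-.04,.04),.045,jump=.02)
f("free",0,(.04,.075),(-.09,.09),.007,jump=.004);f("sideL",1,(.085,.115),(-.06,.05),.007,jump=.004);f("sideR",1,(-.115,-.085),(-.06,.05),.007,jump=.004)
m=(Z>.045)&(abs(X-.4975)<.03)&(abs(Y-.24)<.08)
q=(P[m][:,:2]*1000).astype(np.float32);print("bar",m.sum(),cv2.minAreaRect(q),q.mean(0),np.median(Z[m]))
# colour outline
t=p.astype(int);ng=(t[...,1]-t[...,0]<10)&(X>.37)&(X<.6)&(Y>.11)&(Y<.37)&(Z<.03)
n,l,st,c=cv2.connectedComponentsWithStats(ng.astype(np.uint8)); i=1+st[1:,4].argmax()
print("board",cv2.minAreaRect((P[l==i][:,:2]*1000).astype(np.float32)))
to([.4975,.2405,.12],1.6)
for n in ("grip","tongue"): print(n,[(x["at"],x["confidence"]) for x in place_of("wrist",n)[:2]])
```

```text
[0.4974 0.2381 0.3197] [0.4975 0.2376 0.3199]
bar- 0
bar+ 0
free 82 slope 0.04 deg pos 58.9 mm std 0.5
sideL 67 slope -1.00 deg pos 98.9 mm std 0.4
sideR 58 slope -0.07 deg pos -99.8 mm std 0.3
bar 22564 ((492.4087219238281, 249.10609436035156), (116.73084259033203, 59.443458557128906), 71.70307159423828) [498.3618 263.7934] 0.4153958641339146
board ((473.6061096191406, 239.867431640625), (166.47467041015625, 202.2975616455078), 1.5538524389266968)
turn [-0.04  0.08  0.06] shift [  3.1   0.2 199.9] clock 3.9333
grip [([259.0, 163.0], 0.76), ([250.3, 158.8], 0.22)]
tongue [([197.3, 159.2], 0.67)]
```

View pics/wb.png

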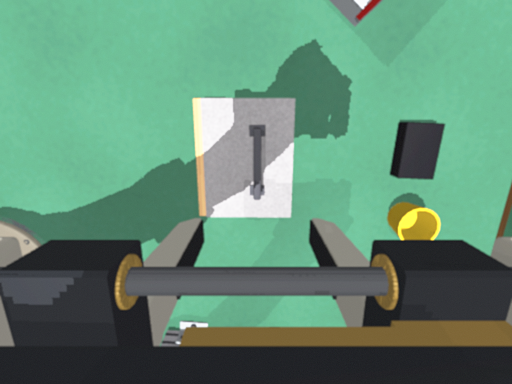

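Emit:
drive_tool(deltas=[0,0,0,2.5,-0.7,40,50,0,0,0,2.5,-0.7,80,50,0,0,0,2.5,-0.7,120,50,0,0,0,2.5,-0.7,160,50,0,0,0,2.5,-0.7,200,50,0,0,0,2.5,-0.7,235,50,0,0,0,2.5,-0.7,259,50,0,0,0,2.5,-0.7,269,50])

```text
clock: 4.7
tool_pos: [0.4953, 0.2404, 0.0484]
orientation: [-2.186, -2.255, 0.007]
contact_force: [-0.7, 1.9, -0.2]
grip_width: 0.541
grasp_force: 0.0
```

```bash
python3 -c "
from h import *
to([.4965,.2401,.051],1.5);print(state())"
```

```text
turn [-0.2   0.14  0.27] shift [-0.3  1.2 -2.6] clock 4.7
{'clock': 4.7, 'joints': array([-0.29675881,  0.70805366, -0.38007519,  2.11806519,  0.61977741,
        0.42871677, -1.1372525 ]), 'qd': array([-0.13142708,  0.12798329,  0.17030795,  0.02584341,  0.13654289,
       -0.20377374, -0.12271958]), 'joint_efforts': array([  0.09894066, -67.96716213,  -5.21545798, -10.48875421,
         0.12715332,  -0.28552545,  -0.15493437]), 'tool_pos': array([0.49528733, 0.24035493, 0.0484249 ]), 'orientation': array([-2.18640366, -2.25496151,  0.00658976]), 'contact_force': array([-0.73209233,  1.89127524, -0.16440214]), 'torque': array([-0.0243562 , -0.08221632, -0.02738461]), 'grasp_force': 0.0, 'grip_width': 0.5409078606704494}
```

Emit:
drive_tool(deltas=[0,0,0,0,0,0,50,0,0,0,0,0,0,50,0,0,0,0,0,0,0,0,0,0,0,0,0,0,0,0,0,0,0,0,0,0,0,0,0,0,0,0,0,0,0,0,0,0,0,0,0,0,0,0,0,0])

```text
clock: 5.37
tool_pos: [0.4963, 0.2426, 0.0518]
orientation: [2.184, 2.258, 0.001]
contact_force: [1.4, -0.7, 1.4]
grip_width: 0.158
grasp_force: 0.4
```

```bash
python3 -c "
from h import *
to([.4965,.2401,.051],1.5);s=state();print(s['tool_pos'],s['contact_force'],s['torque'],s['grip_width'],s['grasp_force'],s['joints'])"
```

```text
turn [ 0.04 -0.01  0.39] shift [-2.5  0.1  0.8] clock 5.3667
[0.49631463 0.24263391 0.05176364] [ 1.35259251 -0.65759198  1.43719951] [ 0.00911598 -0.2388915  -0.02841794] 0.15764649976690545 0.3992334008216858 [-0.29650474  0.70304805 -0.38385065  2.1158728   0.61791045  0.43144843
 -1.1355691 ]
```

Emit:
drive_tool(deltas=[0,0,0,0,0,0,0,0,0,0,0,0,0,0,0,0,0,0,0,0,0])

```text
clock: 5.62
tool_pos: [0.4965, 0.2427, 0.0517]
orientation: [2.184, 2.257, 0.001]
contact_force: [0.3, -0.8, 5.9]
grip_width: 0.128
grasp_force: 30.0
```

Emit:
drive_tool(deltas=[0,0,0,0,0,0,0,0,0,0,0,0,0,0])

```text
clock: 5.78
tool_pos: [0.4965, 0.2427, 0.0517]
orientation: [2.184, 2.257, 0.001]
contact_force: [0.8, -0.8, 5.6]
grip_width: 0.13
grasp_force: 30.0
```

```bash
cat >> h.py <<'E'
C=np.array([.480,-.2435,0]);YAW=-3.0;OFF=np.array([.015,.0022,.0517])
def tip(x,z,tilt,y=0,show=True):
    """TCP so the tongue tip's lower edge is at deck (x,y,z) m"""
    D=R.from_euler("z",YAW,degrees=True);B=R.from_euler("y",-tilt,degrees=True)
    q=np.array([x,y,z])+B.apply(OFF-np.array([-.088,0,.003]))
    p=C+D.apply(q)
    if show: to(p,YAW,tilt)
    return p
def now():
    s=state();D=R.from_euler("z",YAW,degrees=True)
    Bt=R.from_rotvec(s["orientation"])*R.from_matrix(np.array([[0,1,0],[1,0,0],[0,0,-1]]))
    B=D.inv()*Bt; q=D.inv().apply(s["tool_pos"]-C)
    t=q-B.apply(OFF-np.array([-.088,0,.003]));f=q-B.apply(OFF-np.array([.075,0,0]));o=q-B.apply(OFF)
    e=B.as_euler("zyx",degrees=True)
    print("tip",np.round(t*1e3,1),"free",np.round(f*1e3,1),"org",np.round(o*1e3,1),"yaw,tilt,roll",np.round([e[0],-e[1],e[2]],2),"F",np.round(D.inv().apply(s["contact_force"]),1),"T",np.round(s["torque"],2),"clock",round(s["clock"],2),"grip",round(s["grip_width"]*93,1))
E
python3 -c "
from h import *
to([.4965,.2427,.22],-3,0);tip(-.065,.10,14)"
```

```text
turn [ 0.05 -0.01  4.88] shift [-0.000e+00  1.000e-01 -1.683e+02] clock 5.7833
turn [-13.94  -0.61   4.86] shift [-485.2   -9.1 -120.5] clock 5.7833
```

Emit:
drive_tool(deltas=[0,0,0,0,0,-8,0,0,0,0,0,0,-25,0,0,0,0,0,0,-50,0,0,0,0,0,0,-75,0,0,0,0,0,0,-100,0,0,0,0,0,0,-120,0,0,0,0,0,0,-130,0,0,0,0,0,0,-130,0])

```text
clock: 6.45
tool_pos: [0.4966, 0.2428, 0.1832]
orientation: [2.184, 2.257, 0.004]
contact_force: [-0.4, -0.1, -3.9]
grip_width: 0.126
grasp_force: 30.0
```

```bash
python3 -c "
from h import *
tip(-.065,.09,14);now()"
```

```text
turn [-13.85  -0.66   4.84] shift [-485.3   -9.3   20.5] clock 6.45
tip [-111.2  475.7  134.3] free [ 51.2 489.5 131.7] org [-23.6 483.1 131.5] yaw,tilt,roll [4.88 0.13 0.07] F [-0.4 -0.1 -3.9] T [-0.05 -0.15 -0.01] clock 6.45 grip 11.7
```

Emit:
drive_tool(deltas=[-1,0,0.3,-20,0,0,0,-2,0,0.6,-55,-1,0,0,-3,0,0.9,-92,-2,0,0,-4,0,1.2,-130,-3,0,0,-5,0,1.6,-168,-4,0,0,-6,0,2,-206,-5,0,0,-7,0,2.4,-244,-5,0,0,-8,0,2.8,-282,-6,0,0])

```text
clock: 7.12
tool_pos: [0.4982, -0.0411, 0.1801]
orientation: [2.168, 2.134, 0.151]
contact_force: [1.9, -0.6, -4.2]
grip_width: 0.127
grasp_force: 30.0
```

```bash
python3 -c "
from h import *
tip(-.065,.09,14);now()"
```

```text
turn [-6.1  -0.6   2.04] shift [-201.4    5.7   18.2] clock 7.1167
tip [-87.6 197.6 117.7] free [ 74.2 203.5 137.1] org [-1.000e-01  2.008e+02  1.268e+02] yaw,tilt,roll [2.14 7.89 0.49] F [ 1.9 -0.5 -4.2] T [-0.05  0.03 -0.01] clock 7.12 grip 11.8
```

Emit:
drive_tool(deltas=[-1,-0.1,0.3,-36,1,0,0,-2,-0.2,0.6,-72,2,1,0,-3,-0.3,1,-108,3,3,0,-4,-0.4,1.4,-142,4,6,0,-5,-0.5,1.7,-172,5,10,0,-6,-0.6,2,-193,6,14,0,-6,-0.6,2,-201,6,17,0,-6,-0.6,2,-201,6,18,0])

```text
clock: 7.78
tool_pos: [0.503, -0.2423, 0.1617]
orientation: [2.148, 2.032, 0.247]
contact_force: [0.3, 0.1, -3.6]
grip_width: 0.125
grasp_force: 30.0
```

Emit:
drive_tool(deltas=[0,0,0,0,0,0,0,0,0,0,0,0,0,0,0,0,0,0,0,0,0,0,0,0,0,0,0,0])

```text
clock: 8.12
tool_pos: [0.5051, -0.239, 0.1639]
orientation: [2.14, 2.036, 0.25]
contact_force: [0.1, 0.4, -3.5]
grip_width: 0.126
grasp_force: 30.0
```

Run:
```python
from w import *
now();tip(-.068,.045,14)
M=camera_model("wrist");p,d=snapshot("wrist");now()
for c in ("side","top"):
    a,b=snapshot(c);cv2.imwrite(f"pics/pre_{c}.png",a[...,::-1]);np.save(f"pre_{c}.npy",b)
cv2.imwrite("pics/prew.png",p[...,::-1]);np.save("prew.npy",cloud("wrist",d))
a=cv2.imread("pics/prew.png")[0:300];b=cv2.imread("pics/pre_side.png")[130:384,100:450]
cv2.imwrite("pics/m2.png",np.vstack([a,cv2.resize(b,(512,300))]))
```

```text
tip [-63.3   3.3  91.8] free [ 95.6   3.8 128.3] org [ 22.8   3.6 110.1] yaw,tilt,roll [ 0.16 14.    0.03] F [ 0.1  0.4 -3.5] T [ 0.02  0.34 -0.04] clock 8.12 grip 11.8
turn [ 0.   -0.03  0.16] shift [ -3.6 -15.9  44.2] clock 8.1167
tip [-63.4   3.1  91.8] free [ 95.5   3.5 128.3] org [ 22.7   3.3 110.2] yaw,tilt,roll [ 0.14 14.    0.02] F [ 0.1 -0.7 -3. ] T [-0.01  0.29  0.06] clock 8.17 grip 11.9
```

View pics/m2.png

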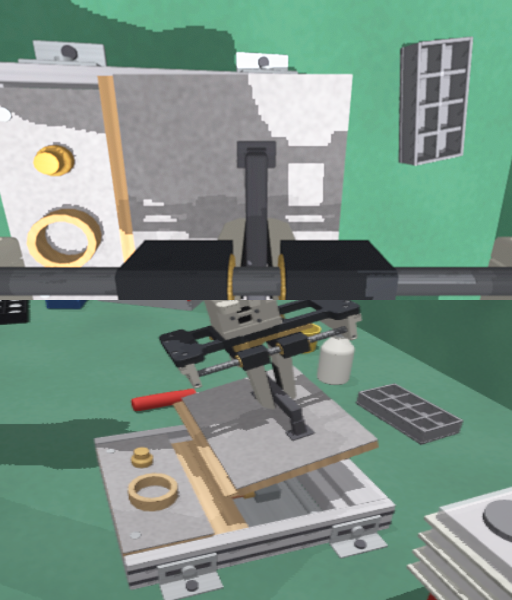

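Run:
```python
from w import *
P=np.load("prew.npy");D=R.from_euler("z",YAW,degrees=True)
Q=D.inv().apply((P-C).reshape(-1,3)).reshape(P.shape)
for n,cols,zr in (("board",range(150,340,12),(.085,.16)),("deck",range(10,100,8),(.036,.05)),):
    e=[]
    for c in cols:
        L=Q[:235,c];m=(L[:,2]>zr[0])&(L[:,2]<zr[1])&(L[:,1]<.14)
        i=np.where(m)[0][0];e.append([L[i,0],L[i,1],L[i,2]])
    e=np.array(e)*1e3;k=np.polyfit(e[:,0],e[:,1],1);print(n,"edge y",np.median(e[:,1]),"slope deg",np.degrees(k[0]),np.ptp(e[:,0]),"z",e[:,2].round()[[0,-1]])
# deck x: near outer edge not visible? tongue tip x at rows
e=[]
for r in range(90,230,8):
    L=Q[r,:250];i=np.where((L[:,2]>.075)&(L[:,2]<.12))[0]
    if len(i): e.append(L[i[0]]*1e3)
print("tip left",np.median(e,0),np.polyfit(np.array(e)[:,1],np.array(e)[:,0],1)[0]*57.3)
m=(Q[...,0]>-.16)&(Q[...,0]<-.09)&(Q[...,2]>.03)&(Q[...,2]<.06);print("laid z",np.median(Q[...,2][m]))
```

```text
board edge y 103.35144514313555 slope deg -0.20606182281379198 109.36822995651983 z [112. 138.]
deck edge y 117.22656658633267 slope deg 0.6339750836867133 59.3567629190341 z [45. 44.]
tip left [-65.6764  50.283   97.0555] -0.03192021809925303
laid z 0.04439007807022493
```

Emit:
drive_tool(deltas=[0,0,0.1,-1,-3,8,0,0,0,0.1,-2,-6,18,0,0,0,0.1,-3,-10,28,0,0,0,0.1,-3.6,-13,37,0,0,0,0.1,-3.6,-16,44,0,0,0,0.1,-3.6,-16,44,0,0,0,0.1,-3.6,-16,44,0])

```text
clock: 8.85
tool_pos: [0.4994, -0.2435, 0.1166]
orientation: [2.144, 2.034, 0.249]
contact_force: [0.2, 0.8, -3.8]
grip_width: 0.129
grasp_force: 30.0
```

Run:
```python
from h import *
now();tip(-.070,.032,14)
M=camera_model
for c in ("side",):
    a,b=snapshot(c);cv2.imwrite("pics/p3.png",cv2.resize(a[200:340,160:400,::-1],(800,467),interpolation=cv2.INTER_CUBIC))
```

```text
tip [-68.9  -1.1  44.5] free [90.1 -1.2 80.8] org [17.3 -1.1 62.8] yaw,tilt,roll [-0.04 13.93  0.02] F [ 0.2  0.8 -3.8] T [0.   0.26 0.  ] clock 8.85 grip 12.0
turn [-0.07 -0.02 -0.04] shift [ 1.1 -4.2 11.7] clock 8.85
```

View pics/p3.png

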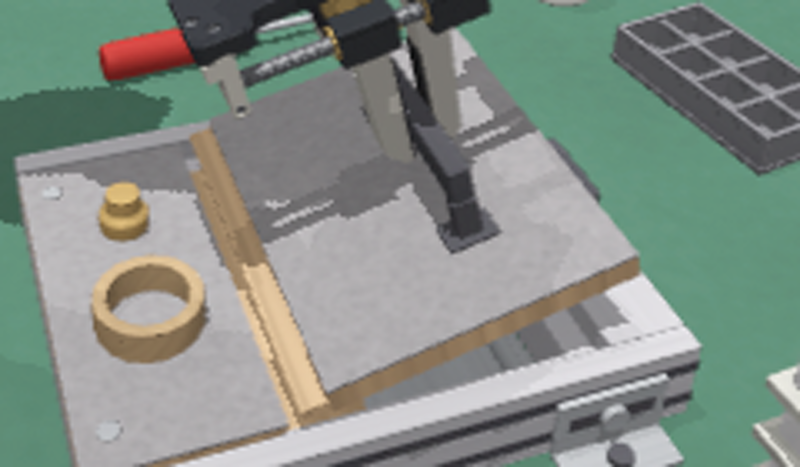

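Emit:
drive_tool(deltas=[0,0,0,0.8,-1,3,0,0,0,0,0.8,-2,6,0,0,0,0,0.8,-3,9,0,0,0,0,0.8,-4.2,11.7,0,0,0,0,0.8,-4.2,11.7,0,0,0,0,0.8,-4.2,11.7,0])

```text
clock: 9.4
tool_pos: [0.4983, -0.2429, 0.1045]
orientation: [2.144, 2.033, 0.249]
contact_force: [0.2, -0.1, -3.7]
grip_width: 0.128
grasp_force: 30.0
```

Emit:
drive_tool(deltas=[0,0,0,0,-0.2,0.7,0,0,0,0,0,-0.4,1.5,0,0,0,0,0,-0.5,2,0,0,0,0,0,-0.5,2,0])

```text
clock: 9.73
tool_pos: [0.4984, -0.243, 0.1027]
orientation: [2.144, 2.032, 0.25]
contact_force: [0.7, 0.5, -3.8]
grip_width: 0.126
grasp_force: 30.0
```

```bash
python3 -c "
from h import *
now()"
```

```text
tip [-69.8  -0.6  30.5] free [89.1 -0.8 67. ] org [16.3 -0.7 48.9] yaw,tilt,roll [-8.000e-02  1.399e+01 -1.000e-02] F [ 0.7  0.5 -3.8] T [-0.06  0.33  0.01] clock 9.73 grip 11.7
```

Emit:
drive_tool(deltas=[0,0,0,0,-2,-0.5,0,0,0,0,0,-4,-1,0,0,0,0,0,-6,-1.5,0,0,0,0,0,-8,-2,0,0,0,0,0,-10,-2.4,0,0,0,0,0,-12,-2.9,0,0,0,0,0,-12,-2.9,0])

```text
clock: 10.32
tool_pos: [0.4855, -0.2423, 0.1026]
orientation: [2.145, 2.032, 0.249]
contact_force: [-0.1, -0.2, -4.0]
grip_width: 0.124
grasp_force: 30.0
```

```bash
python3 -c "
from h import *
now()"
```

```text
tip [-82.8  -0.6  30.5] free [76.1 -0.8 66.9] org [ 3.3 -0.7 48.8] yaw,tilt,roll [-0.08 13.96 -0.02] F [-0.1 -0.2 -4. ] T [-0.06  0.31  0.06] clock 10.32 grip 11.5
```

Emit:
drive_tool(deltas=[0,0,0,0,-0.1,0.4,0,0,0,0,0,-0.2,0.7,0,0,0,0,0,-0.2,1,0,0,0,0,0,-0.2,1,0])

```text
clock: 10.65
tool_pos: [0.4864, -0.2423, 0.1017]
orientation: [2.144, 2.032, 0.25]
contact_force: [0.8, 0.6, -0.6]
grip_width: 0.129
grasp_force: 30.0
```

Emit:
drive_tool(deltas=[0,0,0,0,-0.1,0.3,0,0,0,0,0,-0.1,0.6,0,0,0,0,0,-0.1,0.6,0])

```text
clock: 10.9
tool_pos: [0.4867, -0.2424, 0.1013]
orientation: [2.143, 2.032, 0.25]
contact_force: [1.0, -1.0, 1.9]
grip_width: 0.123
grasp_force: 30.0
```

```bash
python3 -c "
from h import *
now()"
```

```text
tip [-81.5  -0.6  29. ] free [77.4 -0.8 65.7] org [ 4.6 -0.7 47.5] yaw,tilt,roll [-0.06 14.05 -0.02] F [ 1.  -1.   1.9] T [-0.06  0.28 -0.05] clock 10.9 grip 11.5
```

Emit:
drive_tool(deltas=[0,0,0,0,-0.8,-0.5,0,0,0,0,0,-1.6,-0.7,0,0,0,0,0,-2.4,-0.9,0,0,0,0,0,-3.2,-1.1,0,0,0,0,0,-3.2,-1.1,0])

```text
clock: 11.32
tool_pos: [0.4833, -0.242, 0.1015]
orientation: [2.143, 2.032, 0.251]
contact_force: [3.1, -0.2, 2.6]
grip_width: 0.128
grasp_force: 30.0
```

```bash
python3 -c "
from h import *
now()"
```

```text
tip [-84.9  -0.5  29.3] free [74.  -0.6 66. ] org [ 1.2 -0.6 47.8] yaw,tilt,roll [-0.05 14.06  0.  ] F [ 3.1 -0.   2.6] T [-0.05 -0.4   0.03] clock 11.32 grip 11.9
```

```bash
python3 -c "
from h import *
tip(-.0852,.0296,12.5,-.0005);tip(-.0855,.0296,11,-.0005)"
```

```text
turn [ 1.56 -0.   -0.05] shift [0.1 1.1 2.4] clock 11.3167
turn [ 3.06 -0.   -0.05] shift [0.1 1.9 5.1] clock 11.3167
```

Emit:
drive_tool(deltas=[0.5,0,0,0,0.4,0.8,0,1,0,0,0,0.7,1.6,0,1.5,0,0,0,1.1,2.4,0,2,0,0,0,1.4,3.3,0,2.5,0,0,0,1.6,4.2,0,3,0,0,0,1.9,5,0,3,0,0,0,1.9,5,0])

```text
clock: 11.9
tool_pos: [0.4867, -0.2423, 0.097]
orientation: [2.174, 2.061, 0.199]
contact_force: [4.7, 0.7, 6.3]
grip_width: 0.125
grasp_force: 30.0
```

```bash
python3 -c "
from h import *
now()"
```

```text
tip [-85.1  -0.5  29.5] free [75.4 -0.7 57.7] org [ 1.8 -0.6 43.3] yaw,tilt,roll [-0.07 11.01  0.02] F [4.7 0.9 6.3] T [ 0.04 -0.77  0.06] clock 11.9 grip 11.6
```

Emit:
drive_tool(deltas=[0,0,0,0,0.2,-0.8,0,0,0,0,0,0.2,-1,0,0,0,0,0,-0.3,-1.1,0,0,0,0,0,-0.8,-1.2,0,0,0,0,0,-0.8,-1.2,0])

```text
clock: 12.32
tool_pos: [0.4856, -0.242, 0.098]
orientation: [2.173, 2.061, 0.201]
contact_force: [6.1, 0.8, 0.6]
grip_width: 0.125
grasp_force: 30.0
```

```bash
python3 -c "
from h import *
now()"
```

```text
tip [-86.2  -0.4  30.5] free [74.4 -0.5 58.8] org [ 0.8 -0.4 44.4] yaw,tilt,roll [-0.04 11.08  0.03] F [6.  1.2 0.6] T [ 0.13 -1.29  0.18] clock 12.32 grip 11.6
```

Emit:
drive_tool(deltas=[0,0,0,0,-0.5,-0.3,0,0,0,0,0,-1,-0.5,0,0,0,0,0,-1,-0.5,0])

```text
clock: 12.57
tool_pos: [0.4853, -0.242, 0.0985]
orientation: [2.172, 2.06, 0.202]
contact_force: [8.3, -0.7, -1.3]
grip_width: 0.125
grasp_force: 30.0
```

```bash
python3 -c "
from h import *
now()"
```

```text
tip [-86.4  -0.3  30.8] free [74.1 -0.4 59.4] org [ 0.5 -0.4 44.9] yaw,tilt,roll [-0.03 11.16  0.04] F [ 8.3 -0.3 -1.3] T [-0.   -1.8   0.11] clock 12.57 grip 11.7
```

```bash
python3 -c "
from h import *
tip(-.0866,.0305,9.5,-.0003);tip(-.0868,.0308,8,-.0003)"
```

```text
turn [ 1.66 -0.04 -0.03] shift [0.1 1.1 3.3] clock 12.5667
turn [ 3.16 -0.04 -0.03] shift [0.1 2.1 5.7] clock 12.5667
```

Emit:
drive_tool(deltas=[0.4,0,0,0,0.3,0.8,0,0.8,0,0,0,0.6,1.6,0,1.2,0,0,0,0.9,2.4,0,1.6,0,0,0,1.2,3.2,0,1.6,0,0,0,1.2,3.2,0])

```text
clock: 12.98
tool_pos: [0.4874, -0.2421, 0.0957]
orientation: [2.188, 2.076, 0.174]
contact_force: [8.8, 0.2, 2.4]
grip_width: 0.125
grasp_force: 30.0
```

```bash
python3 -c "
from h import *
now();tip(-.0868,.0310,8,-.0003);tip(-.0869,.0313,6,-.0003)"
```

```text
tip [-86.2  -0.3  30.6] free [75.1 -0.4 54.6] org [ 1.1 -0.4 42.2] yaw,tilt,roll [-0.03  9.55  0.03] F [8.8 0.7 2.4] T [ 0.   -1.65  0.17] clock 12.98 grip 11.6
turn [ 1.55 -0.03 -0.03] shift [0.1 0.7 2.3] clock 12.9833
turn [ 3.55 -0.03 -0.03] shift [0.1 2.2 5.6] clock 12.9833
```

Emit:
drive_tool(deltas=[0.5,0,0,0,0.4,0.7,0,1,0,0,0,0.9,1.4,0,1.5,0,0,0,1.3,2.1,0,1.5,0,0,0,1.3,2.1,0])

```text
clock: 13.32
tool_pos: [0.4888, -0.2422, 0.0939]
orientation: [2.203, 2.09, 0.147]
contact_force: [6.6, 0.6, 4.8]
grip_width: 0.125
grasp_force: 30.0
```

```bash
python3 -c "
from h import *
now();tip(-.0864,.0313,6,-.0003);tip(-.0864,.0317,4,-.0003)"
```

```text
tip [-86.5  -0.4  31.3] free [75.3 -0.5 51.1] org [ 1.  -0.4 40.6] yaw,tilt,roll [-0.03  8.02  0.02] F [6.5 0.9 4.8] T [ 0.05 -1.54  0.07] clock 13.32 grip 11.6
turn [ 2.02 -0.02 -0.03] shift [0.1 1.8 3.7] clock 13.3167
turn [ 4.02 -0.02 -0.03] shift [0.1 3.3 6.9] clock 13.3167
```

Emit:
drive_tool(deltas=[0.5,0,0,0,0.4,0.9,0,1,0,0,0,0.9,1.8,0,1.5,0,0,0,1.3,2.7,0,2,0,0,0,1.8,3.6,0,2,0,0,0,1.8,3.6,0])

```text
clock: 13.73
tool_pos: [0.4911, -0.2423, 0.0904]
orientation: [2.223, 2.108, 0.111]
contact_force: [8.6, -0.2, 2.4]
grip_width: 0.124
grasp_force: 30.0
```

```bash
python3 -c "
from h import *
now();tip(-.0864,.0318,4,-.0003);tip(-.0864,.0322,2,-.0003)"
```

```text
tip [-86.3  -0.4  31.2] free [76.1 -0.5 45.3] org [ 1.5 -0.4 37.4] yaw,tilt,roll [-0.03  6.02  0.03] F [8.6 0.2 2.4] T [-0.   -1.43  0.16] clock 13.73 grip 11.5
turn [ 2.02 -0.03 -0.03] shift [0.2 1.6 3. ] clock 13.7333
turn [ 4.02 -0.03 -0.03] shift [0.2 3.2 6.3] clock 13.7333
```

Emit:
drive_tool(deltas=[0.5,0,0,0,0.5,0.9,0,1,0,0,0,1,1.7,0,1.5,0,0,0,1.4,2.5,0,2,0,0,0,1.8,3.3,0,2.5,0,0,0,2.2,4.1,0,3,0,0,0,2.6,4.9,0,3,0,0,0,2.6,4.9,0])

```text
clock: 14.32
tool_pos: [0.4939, -0.2425, 0.0858]
orientation: [2.252, 2.136, 0.056]
contact_force: [7.3, 0.9, 3.1]
grip_width: 0.126
grasp_force: 30.0
```

```bash
python3 -c "
from h import *
now();tip(-.0864,.0322,2,-.0003);tip(-.0864,.0324,0,-.0003)"
```

```text
tip [-86.5  -0.4  31.8] free [76.4 -0.5 37.2] org [ 1.5 -0.4 33.3] yaw,tilt,roll [-0.03  2.99  0.02] F [7.3 1.2 3.1] T [ 0.08 -1.29  0.15] clock 14.32 grip 11.7
turn [ 0.99 -0.02 -0.04] shift [0.2 1.  1.3] clock 14.3167
turn [ 2.99 -0.02 -0.03] shift [0.2 2.5 4.8] clock 14.3167
```

Emit:
drive_tool(deltas=[0.5,0,0,0,0.4,0.8,0,1,0,0,0,0.9,1.6,0,1.5,0,0,0,1.3,2.4,0,2,0,0,0,1.7,3.2,0,2.4,0,0,0,2.1,3.9,0,2.4,0,0,0,2.1,3.9,0])

```text
clock: 14.82
tool_pos: [0.496, -0.2426, 0.0817]
orientation: [2.275, 2.157, 0.011]
contact_force: [8.5, 0.2, 0.3]
grip_width: 0.122
grasp_force: 30.0
```

```bash
python3 -c "
from h import *
now();tip(-.0864,.0324,0,-.0003)"
```

```text
tip [-86.6  -0.4  32. ] free [76.5 -0.5 30.6] org [ 1.5 -0.5 29.9] yaw,tilt,roll [-0.04  0.57  0.03] F [8.5 0.6 0.3] T [ 0.01 -1.31  0.14] clock 14.82 grip 11.3
turn [ 0.57 -0.03 -0.04] shift [0.2 0.6 0.6] clock 14.8167
```

Emit:
drive_tool(deltas=[0.3,0,0,0,0.5,0.5,0,0.6,0,0,0,1,1,0,0.6,0,0,0,1.2,1.4,0,0.6,0,0,0,1.2,1.4,0])

```text
clock: 15.15
tool_pos: [0.4961, -0.2426, 0.0817]
orientation: [-2.279, -2.161, 0.003]
contact_force: [-1.3, 1.4, 21.1]
grip_width: 0.126
grasp_force: 30.0
```

```bash
python3 -c "
from h import *
now()
a,b=snapshot('side');cv2.imwrite('pics/p4.png',cv2.resize(a[200:340,160:400,::-1],(800,467),interpolation=cv2.INTER_CUBIC))"
```

```text
tip [-87.   -0.5  33.1] free [75.9 -0.6 29.9] org [ 0.9 -0.5 30. ] yaw,tilt,roll [-0.04 -0.08 -0.05] F [-1.3  1.3 21.1] T [ 0.43 -0.05  0.11] clock 15.15 grip 11.8
```

View pics/p4.png

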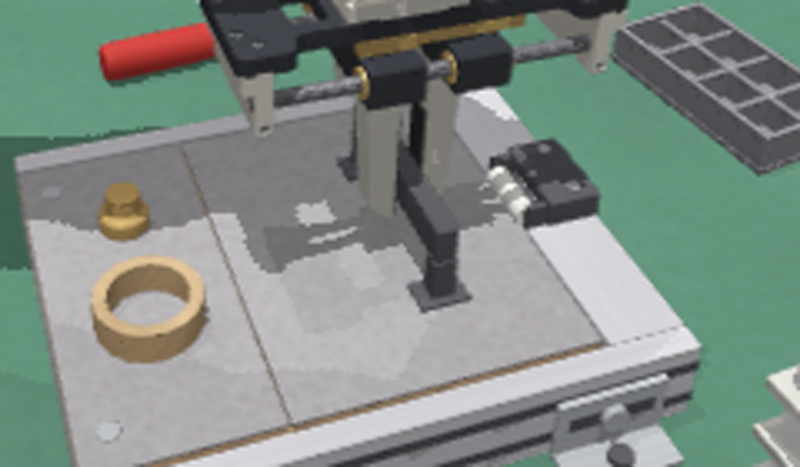

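The board lies flush in the bay with the white roller over its edge (around pixel 510,190). I'll take off the pressure and let go.

Emit:
drive_tool(deltas=[0,0,0,0,0,-0.8,0,0,0,0,0,0,-1.2,0,0,0,0,0,0,-1.2,15,0,0,0,0,0,-1.2,25,0,0,0,0,0,-1.2,35,0,0,0,0,0,-1.2,35])

```text
clock: 15.7
tool_pos: [0.4949, -0.243, 0.081]
orientation: [-2.278, -2.158, 0.004]
contact_force: [0.5, 0.7, 0.3]
grip_width: 0.327
grasp_force: 0.0
```

Emit:
drive_tool(deltas=[0,0,0,0,0,-10,35,0,0,0,0,0,-30,35,0,0,0,0,0,-60,35,0,0,0,0,0,-95,35,0,0,0,0,0,-130,35,0,0,0,0,0,-165,35,0,0,0,0,0,-200,35,0,0,0,0,0,-200,35])

```text
clock: 16.37
tool_pos: [0.4987, -0.2429, 0.2883]
orientation: [2.275, 2.157, 0.003]
contact_force: [0.8, 0.4, -0.1]
grip_width: 0.378
grasp_force: 0.0
```

Run:
```python
from h import *
s=state();print(s['tool_pos'],s['contact_force'],s['grip_width'])
a,b=snapshot('side');P=cloud('side',b);D=R.from_euler("z",YAW,degrees=True)
Q=D.inv().apply((P-C).reshape(-1,3))
for n,x0,x1 in(("laid",-.115,-.085),("board-",-.07,-.03),("board+",.04,.07),("rail",.09,.11)):
    m=(Q[:,0]>x0)&(Q[:,0]<x1)&(Q[:,1]>-.09)&(Q[:,1]<-.03);print(n,np.median(Q[m,2])*1e3)
cv2.imwrite('pics/p5.png',cv2.resize(a[200:340,160:400,::-1],(800,467),interpolation=cv2.INTER_CUBIC))
```

```text
[ 0.49869041 -0.24285395  0.28827651] [ 0.78260663  0.36043508 -0.05224472] 0.37797352379662297
laid 43.98886495811215
board- 44.2769908523628
board+ 44.40082191171157
rail 46.612814541301056
```

View pics/p5.png

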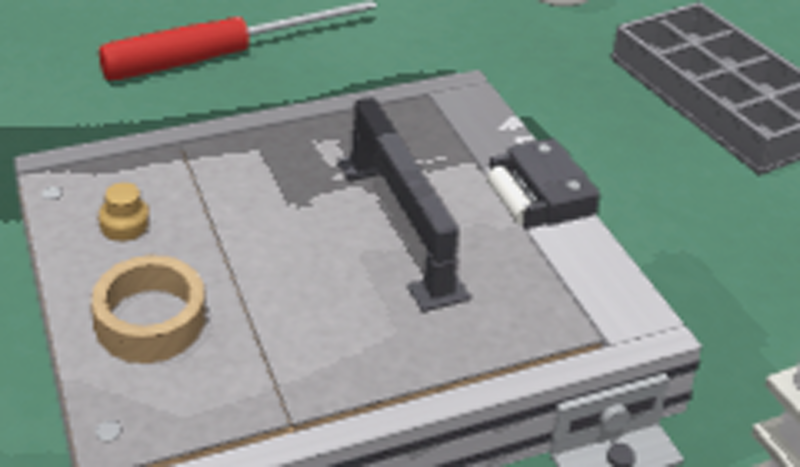

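The board lies flush with the laid board, the roller (510,190) is over its edge, and the arm is clear.

```bash
python3 -c "
from workcell import *
print(finish_job())"
```

```text
the job is handed in; nothing more can be done
None
```

The loose board is home in the groove and lies flat and flush with the laid board. The roller catch is over its edge, the gripper has let go and is clear, nothing else on the deck looked moved, and the job is handed in after about 16 s on the robot's clock; no verdict came back.

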